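# Check the registered samples into the carrier

## Task

Load the three registered sample jars, those with a white round sticker on the lid, into the grey carrier tray: each stands upright in the pocket whose floor pad and clip have the colour of its lid. Set the jars down gently, without dropping them, and leave the jars with plain lids standing where they are.

Things in the scene. Friction and masses are not known exactly. Their poses are not given: they have to be found in the camera images.
- sample_red: registered sample jar: upright white cylinder 52 mm in diameter, 78 mm tall over all, with a red screw lid (the top 23 mm) of the same diameter and a WHITE ROUND STICKER 34 mm wide on the lid's top; about 0.15 kg, closed, rigid. Loose, stands upright on the table at the start. Origin: centre of its underside; z up along the jar
- sample_blue: registered sample jar: upright white cylinder 52 mm in diameter, 78 mm tall over all, with a blue screw lid (the top 23 mm) of the same diameter and a WHITE ROUND STICKER 34 mm wide on the lid's top; about 0.15 kg, closed, rigid. Loose, stands upright on the table at the start. Origin: centre of its underside; z up along the jar
- sample_green: registered sample jar: upright white cylinder 52 mm in diameter, 78 mm tall over all, with a green screw lid (the top 23 mm) of the same diameter and a WHITE ROUND STICKER 34 mm wide on the lid's top; about 0.15 kg, closed, rigid. Loose, stands upright on the table at the start. Origin: centre of its underside; z up along the jar
- plain_red: look-alike jar, not registered: the same white cylinder, 52 mm in diameter and 78 mm tall, with a red lid, but its lid is PLAIN, without sticker. Loose, stands on the table; to be left alone. Origin: centre of its underside
- plain_blue: look-alike jar, not registered: the same white cylinder, 52 mm in diameter and 78 mm tall, with a blue lid, but its lid is PLAIN, without sticker. Loose, stands on the table; to be left alone. Origin: centre of its underside
- plain_green: look-alike jar, not registered: the same white cylinder, 52 mm in diameter and 78 mm tall, with a green lid, but its lid is PLAIN, without sticker. Loose, stands on the table; to be left alone. Origin: centre of its underside
- carrier: grey open carrier tray, fixed to the table at the place where it stands: 82 mm (its x) by 236 mm (its y), 28 mm tall, walls, floor and dividers 5 mm thick; three pockets in a row along its y, each 72 by 72 mm inside, centres at y = -77, 0 and +77 mm. Origin: centre of its underside, on the table; z up
- pad_red: red square pad, 69 mm wide, 2 mm thick, fixed on the floor of the carrier pocket meant for the red-lidded sample; a red clip 36 mm wide caps that pocket's -x rim by 2 mm. Which pocket varies. Origin: pocket's centre, under the pad, on the pocket floor 5 mm above the table (a seated jar's underside is 2 mm above it); axes as the carrier's: x across the row of pockets, y along it
- pad_blue: blue square pad, 69 mm wide, 2 mm thick, fixed on the floor of the carrier pocket meant for the blue-lidded sample; a blue clip 36 mm wide caps that pocket's -x rim by 2 mm. Which pocket varies. Origin: pocket's centre, under the pad, on the pocket floor 5 mm above the table (a seated jar's underside is 2 mm above it); axes as the carrier's: x across the row of pockets, y along it
- pad_green: green square pad, 69 mm wide, 2 mm thick, fixed on the floor of the carrier pocket meant for the green-lidded sample; a green clip 36 mm wide caps that pocket's -x rim by 2 mm. Which pocket varies. Origin: pocket's centre, under the pad, on the pocket floor 5 mm above the table (a seated jar's underside is 2 mm above it); axes as the carrier's: x across the row of pockets, y along it
Not all that is in view belongs to the job. Leave any yellow look-alike of the sample_green alone.

How it is judged:
By the outcome, as a careful person would: the job done as asked, in the order asked, and still so for the second after the job is handed in, with the robot touching nothing.
It also fails if it takes over 77 s, if anything falls off the work surface, if the arm or the gripper's body presses on something with over 40 N, if the wrist force passes 120 N, or if a joint passes its speed limit or range.

## Robot

A 6-joint arm with a two-finger parallel gripper is mounted at the origin on the work surface. World frame = base frame: x ahead of the robot, y to its left, z up, the work surface at z = 0. Lengths are in m, angles in degrees, forces in N, time in s.
With the tool pointing down it reaches from about 0.35 to 0.875 m from the base axis. Payload 4.2 kg.
Tool frame: the origin (TCP) lies on the centre line of the jaws, within the pads' length; the fingertips stand 22 mm ahead of it and the grasp point (between the pads) lies 3 mm ahead of it (r.tcp_to_tips is the distance from the TCP to the fingertips, in m); z points along the fingers, y is the line along which they close (so a half turn about z gives the same grasp; the last joint's range is limited). The gripper opens to 87 mm and grips with 3 to 60 N. Pads are 19 mm wide; open, the fingers measure 117 mm over their backs; the gripper's body (75 mm by 190 mm) begins 51 mm behind the grasp point.
Start: joints at [-48.61, 22.042, 0.453, 0, -68.411, -14.817], TCP at [0.28, -0.559, 0.245] pointing down, gripper open.
Joint ranges: [-179.83, 179.83], [-69.29, 118.12], [-61.27, 80.66], [-181.25, 117.63], [-171.15, -9.14], [-177.46, 177.46]. Speed limits (degrees/s): [159.86, 159.86, 180, 180, 180, 180].

## Interface

Orientations are given as a 3x3 rotation matrix whose columns are the frame's x, y, z axes.
In Python, from station import r gives the robot as it stands.
- The arm moves only by the tool apply_moves, never from a script. Its argument "plan" is a list of rows, each an object with "grip": the opening, from 0 (shut) to 1 (fully open); "offset": the shift along the tool's x, y, z in cm, a list of three; "spin": the turn about the tool's z in rad. A call has 1 to 5 rows; each row is the pose to reach, as a shift and turn from the pose commanded when the call began, along the tool's axes at that moment; what a row does not reach only later rows make up. A row lasts 1/10 s, in which the tool goes at most 50 mm and 8.59 degrees, less where a joint would pass 70% of its speed; a pose out of reach is approached as far as the arm can. A call with a gripper value outside its range is refused whole. The fingers move at their own pace and stop on an object; the grip force is fixed at half the most. Time passes only in rows, so rows that repeat a pose let the fingers close. It gives the time, the measured TCP pose, the force, the opening and the grip force at its end, in the units of the state.
- r.sense(): the state, without advancing time (a new reading comes with each control period).
- r.capture(name): name is "side" or "top" or "wrist"; returns a dict with "img" (400x640x3 uint8, blue, green, red), "depth" (400x640 float32, m along the optical axis (not along the pixel's ray), 0 where there is no reading), "mtx" (3x3 intrinsics, pixels), "dist_coeffs" ([k1, k2, p1, p2, k3] as OpenCV has them; the pictures are not rectified), "R" (3x3) and "t" (3): a world point X has camera coordinates R X + t. Camera axes: x right, y down, z forward; pixel columns grow to the right and rows downward; lengths in m; the calibration is good to about 2 mm. A picture is of the moment at which its call begins.
- r.finish_job(): hands the job in; it is judged then, once.
The state is a dict: "time_s": time; "joints": joint angles; "joint_velocities": joint speeds; "effort": joint torques, N m; "tcp_pos": TCP position; "ee_rot": TCP orientation; "wrist_force": force on the tool from outside, world axes, zero at the start; "moment": the same for the moment, N m; "gripper_width": opening from 0.0 (shut) to 1.0 (fully open); "gripper_force": force on a finger pad.
Only numpy, scipy, OpenCV 4.12 (cv2) and the standard library are available. Lean on these libraries where they do the work, as an engineer would, in place of code of your own. Each camera call takes 0.05 s, during which the arm holds its last target. There are 200 camera calls.

## Working session

There is one attempt and no reset: what is moved stays moved. The work goes in short steps, Python scripts to look and compute and a tool call to move; the robot and the scene stay as the last step left them, time stands still between calls to the robot, and variables do not carry over. Pictures are saved under pics/ and viewed, at most 14 in all, crops included, and the job is handed in when it is done.

Besides the shell and the picture viewer there is one more tool, called after "Call:" as name(argument=value, ...), one argument or row to a line, values as JSON. apply_moves: Moves the arm, as the interface text tells. Its arguments: {"type":"object","properties":{"plan":{"type":"array"}},"required":["plan"]}

```bash
mkdir -p pics
python3 - <<'E'
from station import r
import cv2,numpy as np
for n in("top","side"):
    c=r.capture(n);cv2.imwrite(f"pics/{n}0.png",c["img"]);np.savez(f"pics/{n}0.npz",**c)
s=r.sense();print(s["time_s"],s["tcp_pos"],s["ee_rot"],s["gripper_width"])
E
```

```text
0.1 [ 0.27937395 -0.55852843  0.243571  ] [[-8.94464844e-01 -4.47137350e-01 -9.12796524e-04]
 [-4.47138278e-01  8.94463207e-01  1.71225664e-03]
 [ 5.08490095e-05  1.93969964e-03 -9.99998117e-01]] 0.9994511281647583
```

View pics/top0.png

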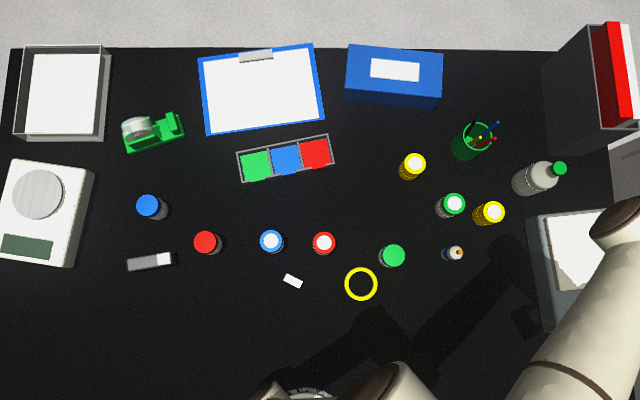

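View pics/side0.png

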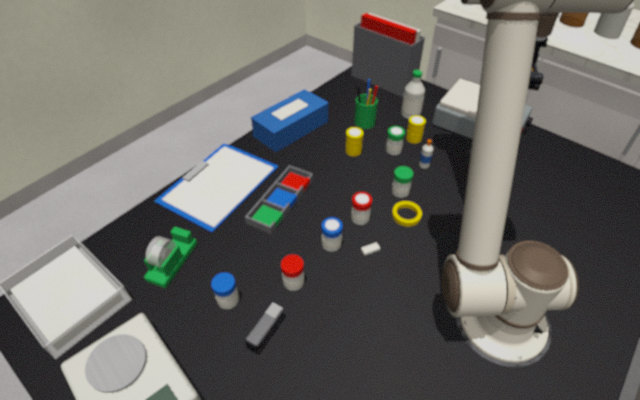

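The top view shows the stickered lids at blue (271,241), red (323,243) and green (453,204). The plain lids are at (148,206), (205,242) and (392,256). The pads are green (255,166), blue (285,160) and red (315,153). The side view agrees.

```bash
cat > h.py <<'E'
import cv2,numpy as np
def ray(c,uv,z):
    p=cv2.undistortPoints(np.array([[uv]],float),c["mtx"],c["dist_coeffs"])[0,0]
    R,t=c["R"],c["t"].ravel();o=-R.T@t;d=R.T@np.array([*p,1.]);return o+d*(z-o[2])/d[2]
def mask(img,col):
    h=cv2.cvtColor(img,cv2.COLOR_BGR2HSV);H,S,V=cv2.split(h)
    if col=="white": return ((S<70)&(V>150)).astype(np.uint8)
    m={"red":(H<8)|(H>172),"green":(H>50)&(H<80),"blue":(H>98)&(H<125)}[col]
    return (m&(S>110)&(V>60)).astype(np.uint8)
def blob(img,col,uv,w):
    """centroid and area of the connected blob nearest uv in a window"""
    n,l,s,c=cv2.connectedComponentsWithStats(mask(img,col))
    ok=[i for i in range(1,n) if s[i,4]>20]
    i=min(ok,key=lambda i:np.hypot(*(c[i]-uv)));return c[i],s[i,4],(l==i).astype(np.uint8)
E
python3 - <<'E'
import numpy as np,cv2
from h import *
c=dict(np.load("pics/top0.npz"));im=c["img"]
for n,uv in dict(blue=(271,241),red=(323,243),green=(453,204)).items():
    p,a,_=blob(im,"white",uv,0);print("jar",n,p,a,ray(c,p,.078).round(4))
for n,uv in dict(blue=(148,206),red=(205,242),green=(392,256)).items():
    p,a,_=blob(im,n,uv,0);print("plain",n,p,a,ray(c,p,.07).round(3))
P={}
for n,uv in dict(green=(255,166),blue=(285,160),red=(315,153)).items():
    p,a,m=blob(im,n,uv,0)
    k=cv2.findContours(m,0,2)[0][0];q=np.float32([ray(c,x[0],.007)[:2] for x in k.astype(float)]);b=cv2.minAreaRect(q)
    print("pad",n,p,a,ray(c,p,.007).round(4),b)
print("cam",(-c["R"].T@c["t"].ravel()).round(3))
E
```

```text
jar blue [270.4        240.41764706] 170 [0.4478 0.0786 0.078 ]
jar red [323.78947368 242.20467836] 171 [ 0.4435 -0.0438  0.078 ]
jar green [454.03703704 202.86419753] 162 [ 0.535  -0.3508  0.078 ]
plain blue [147.14319249 205.19248826] 426 [0.531 0.369 0.07 ]
plain red [204.75       241.79166667] 456 [0.445 0.231 0.07 ]
plain green [393.1797235  254.99308756] 434 [ 0.414 -0.204  0.07 ]
pad green [255.26081081 165.99189189] 740 [0.6415 0.1262 0.007 ] ((0.6388704180717468, 0.12556315958499908), (0.07643565535545349, 0.06934886425733566), 12.642457008361816)
pad blue [285.3515625  160.06640625] 768 [0.6571 0.0504 0.007 ] ((0.655092179775238, 0.05003177374601364), (0.0769922137260437, 0.07098275423049927), 11.879097938537598)
pad red [315.1760841  153.86202365] 761 [ 0.6735 -0.0252  0.007 ] ((0.6715914011001587, -0.025542065501213074), (0.07726581394672394, 0.0704989954829216), 12.415576934814453)
cam [ 0.365 -0.013  1.084]
```

```bash
cat >> h.py <<'E'
from station import r
def go(xyz,yaw):
    """offset (cm) and spin (rad) in tool axes to put TCP at xyz with tool y at world angle yaw (mod 180)"""
    s=r.sense();R=s["ee_rot"];d=R.T@(np.array(xyz)-s["tcp_pos"])*100
    y=np.degrees(np.arctan2(R[1,1],R[0,1]));e=(y-yaw+90)%180-90
    print("t",round(s["time_s"],2),"tcp",s["tcp_pos"].round(4),"yaw",y.round(1),"j6",s["joints"][5],"OFFSET",d.round(2),"SPIN",np.radians(e).round(3),"w",s["gripper_width"],"F",np.round(s["wrist_force"],1))
E
python3 - <<'E'
from h import *
go((.535,-.351,.2),45)
c=dict(np.load("pics/top0.npz"))
# height map around the green sample: tall points near
v,u=np.mgrid[0:400,0:640];d=c["depth"];K=c["mtx"]
p=cv2.undistortPoints(np.stack([u,v],-1).reshape(-1,1,2).astype(float),K,c["dist_coeffs"]).reshape(400,640,2)
X=(np.dstack([p*d[...,None],d])-c["t"].ravel())@c["R"]
for a,b,e,f in((120,162,450,505),(150,182,396,430),(160,198,505,575),(195,228,472,508),(190,220,436,468),(150,170,245,265)):
    q=X[a:b,e:f].reshape(-1,3);q=q[(q[:,2]>.03)&(q[:,2]<.4)]
    if len(q):print(q.min(0).round(3),q.max(0).round(3))
E
```

```text
t 0.1 tcp [ 0.2794 -0.5585  0.2436] yaw 116.6 j6 -14.817537856621932 OFFSET [-32.14   7.12   4.37] SPIN 1.249 w 0.9994511281647583 F [ 0.2  0.5 -0.4]
[ 0.658 -0.447  0.03 ] [ 0.73  -0.373  0.159]
[ 0.605 -0.287  0.03 ] [ 0.656 -0.236  0.084]
[ 0.564 -0.588  0.031] [ 0.63  -0.522  0.174]
[ 0.489 -0.47   0.031] [ 0.54  -0.417  0.083]
[ 0.508 -0.375  0.03 ] [ 0.559 -0.323  0.084]
[0.674 0.149 0.032] [0.674 0.149 0.032]
```

Call:
apply_moves(
  plan=[
    {"grip":1,"offset":[-5,1,0.6],"spin":0.14},
    {"grip":1,"offset":[-9,2,1.2],"spin":0.28},
    {"grip":1,"offset":[-13,3,1.8],"spin":0.42},
    {"grip":1,"offset":[-17,4,2.4],"spin":0.56},
    {"grip":1,"offset":[-21,5,3],"spin":0.7},
  ],
)

```text
time_s: 0.6
tcp_pos: [0.4459, -0.4189, 0.2139]
ee_rot: [[-0.971, 0.24, -0.001], [0.24, 0.971, 0.001], [0.001, 0.0, -1.0]]
wrist_force: [0.1, -1.4, 0.7]
gripper_width: 1.004
gripper_force: 0.0
```

```bash
python3 -c "
from h import *
go((.535,-.351,.2),45)"
```

```text
t 0.6 tcp [ 0.4459 -0.4189  0.2139] yaw 76.1 j6 -75.79209542690187 OFFSET [-7.02  8.73  1.38] SPIN 0.543 w 1.0039197233853199 F [ 0.1 -1.4  0.7]
```

Call:
apply_moves(
  plan=[
    {"grip":1,"offset":[-3,4,0.6],"spin":0.14},
    {"grip":1,"offset":[-6,7.5,1.2],"spin":0.28},
    {"grip":1,"offset":[-7,8.7,1.4],"spin":0.42},
    {"grip":1,"offset":[-7,8.7,1.4],"spin":0.54},
    {"grip":1,"offset":[-7,8.7,1.4],"spin":0.54},
  ],
)

```text
time_s: 1.1
tcp_pos: [0.5338, -0.3512, 0.1996]
ee_rot: [[-0.715, 0.699, -0.002], [0.699, 0.715, 0.001], [0.002, -0.001, -1.0]]
wrist_force: [-0.1, 0.3, -0.2]
gripper_width: 1.0
gripper_force: 0.0
```

```bash
python3 -c "
from h import *
c=r.capture('wrist');cv2.imwrite('pics/w1.png',c['img']);np.savez('pics/w1.npz',**c)
go((.535,-.351,.058),45)"
```

```text
t 1.15 tcp [ 0.5334 -0.3517  0.1999] yaw 45.7 j6 -115.38221468551403 OFFSET [-0.08  0.17 14.19] SPIN 0.012 w 0.9978815198512218 F [-0.8  0.5 -0. ]
```

View pics/w1.png

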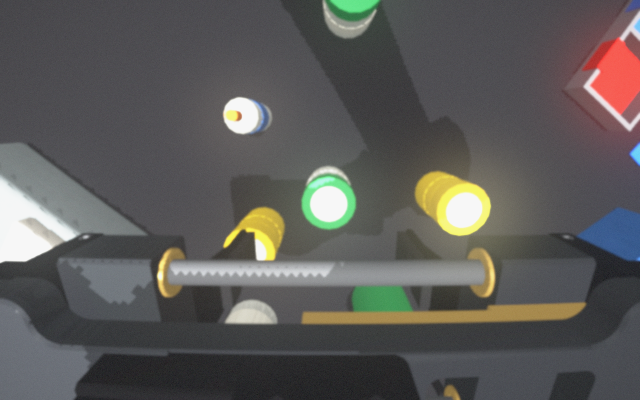

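The wrist view shows the green sticker at (328,203), with yellow jars at (262,245) and (463,210) on either side.

```bash
python3 -c "
from h import *
c=dict(np.load('pics/w1.npz'))
p,a,_=blob(c['img'],'white',(328,203),0);print(p,a,ray(c,p,.078).round(4))
print(ray(c,(463,210),.08),ray(c,(262,245),.08), ray(c,(615,75),.007))"
```

```text
[328.30148423 203.52411874] 1078 [ 0.5373 -0.3514  0.078 ]
[ 0.63263866 -0.26248143  0.08      ] [ 0.52154579 -0.42812279  0.08      ] [ 0.6729782  -0.02182858  0.007     ]
```

Call:
apply_moves(
  plan=[
    {"grip":1,"offset":[-0.2,0.3,4],"spin":0},
    {"grip":1,"offset":[-0.2,0.3,8],"spin":0},
    {"grip":1,"offset":[-0.2,0.3,11],"spin":0},
    {"grip":1,"offset":[-0.2,0.3,13],"spin":0},
    {"grip":1,"offset":[-0.2,0.3,14.2],"spin":0},
  ],
)

```text
time_s: 1.65
tcp_pos: [0.5354, -0.3515, 0.0564]
ee_rot: [[-0.714, 0.7, -0.003], [0.7, 0.714, 0.001], [0.003, -0.001, -1.0]]
wrist_force: [0.2, 0.3, -0.3]
gripper_width: 1.0
gripper_force: 0.0
```

Call:
apply_moves(
  plan=[
    {"grip":0.7,"offset":[0,0,0],"spin":0},
    {"grip":0.5,"offset":[0,0,0],"spin":0},
    {"grip":0.5,"offset":[0,0,0],"spin":0},
    {"grip":0.5,"offset":[0,0,0],"spin":0},
    {"grip":0.5,"offset":[0,0,0],"spin":0},
  ],
)

```text
time_s: 2.15
tcp_pos: [0.5374, -0.3515, 0.0596]
ee_rot: [[-0.714, 0.7, 0.002], [0.7, 0.714, -0.001], [-0.002, 0.001, -1.0]]
wrist_force: [-0.2, 0.4, -0.3]
gripper_width: 0.634
gripper_force: 0.0
```

```bash
python3 -c "
from h import *
go((.642,.126,.2),45)"
```

```text
t 2.15 tcp [ 0.5374 -0.3515  0.0596] yaw 45.5 j6 -115.6867430844506 OFFSET [ 25.96  41.41 -14.05] SPIN 0.009 w 0.6336607818392637 F [-0.2  0.4 -0.3]
```

Call:
apply_moves(
  plan=[
    {"grip":0.3,"offset":[0,0,0],"spin":0},
    {"grip":0.3,"offset":[0,0,0],"spin":0},
    {"grip":0.3,"offset":[0,0,0],"spin":0},
  ],
)

```text
time_s: 2.45
tcp_pos: [0.5374, -0.3514, 0.0594]
ee_rot: [[-0.714, 0.7, 0.001], [0.7, 0.714, -0.001], [-0.001, 0.0, -1.0]]
wrist_force: [-1.1, 1.5, 5.1]
gripper_width: 0.592
gripper_force: 30.0
```

Call:
apply_moves(
  plan=[
    {"grip":0.3,"offset":[0,0,-1],"spin":0},
    {"grip":0.3,"offset":[0,0,-4],"spin":0},
    {"grip":0.3,"offset":[0,0,-8],"spin":0},
    {"grip":0.3,"offset":[0,0,-11],"spin":0},
    {"grip":0.3,"offset":[0,0,-14],"spin":0},
  ],
)

```text
time_s: 2.95
tcp_pos: [0.5366, -0.3511, 0.1998]
ee_rot: [[-0.713, 0.701, -0.0], [0.701, 0.713, 0.001], [0.001, 0.0, -1.0]]
wrist_force: [0.2, -1.1, -1.0]
gripper_width: 0.591
gripper_force: 30.0
```

Call:
apply_moves(
  plan=[
    {"grip":0.3,"offset":[1.3,2,0],"spin":0},
    {"grip":0.3,"offset":[3.6,5.8,0],"spin":0},
    {"grip":0.3,"offset":[6.1,9.7,0],"spin":0},
    {"grip":0.3,"offset":[8.6,13.7,0],"spin":0},
    {"grip":0.3,"offset":[11.1,17.7,0],"spin":0},
  ],
)

```text
time_s: 3.45
tcp_pos: [0.5814, -0.1455, 0.1983]
ee_rot: [[-0.713, 0.701, -0.001], [0.701, 0.713, 0.0], [0.001, -0.0, -1.0]]
wrist_force: [0.6, -0.7, -2.4]
gripper_width: 0.591
gripper_force: 30.0
```

Call:
apply_moves(
  plan=[
    {"grip":0.3,"offset":[2.5,4,0],"spin":0},
    {"grip":0.3,"offset":[5,8,0],"spin":0},
    {"grip":0.3,"offset":[7.5,12,0],"spin":0},
    {"grip":0.3,"offset":[9.5,15.2,0],"spin":0},
    {"grip":0.3,"offset":[11,17.5,0],"spin":0},
  ],
)

```text
time_s: 3.95
tcp_pos: [0.6257, 0.0573, 0.1981]
ee_rot: [[-0.715, 0.699, -0.001], [0.699, 0.715, 0.0], [0.001, -0.001, -1.0]]
wrist_force: [0.5, -0.9, -1.2]
gripper_width: 0.591
gripper_force: 30.0
```

```bash
python3 -c "
from h import *
c=r.capture('wrist');cv2.imwrite('pics/w2.png',c['img']);np.savez('pics/w2.npz',**c)
go((.642,.126,.2),45)"
```

```text
t 4.0 tcp [0.6268 0.0603 0.198 ] yaw 45.8 j6 -154.36315904491659 OFFSET [ 3.5   5.77 -0.19] SPIN 0.013 w 0.5925934450946533 F [ 2.1  0.7 -1.6]
```

View pics/w2.png

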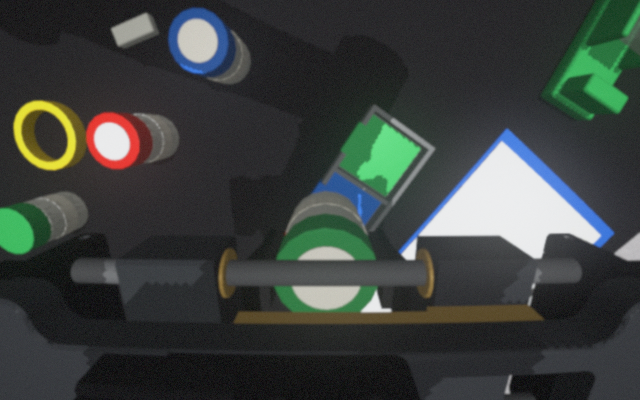

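The green pocket shows clearly, with outer rim corners near (375,106) and (434,148). The stickered red jar is at (114,141) and the blue at (198,41).

```bash
python3 -c "
from h import *
c=dict(np.load('pics/w2.npz'))
A=ray(c,(375,106),.028);B=ray(c,(434,148),.028);print(A,B,np.linalg.norm(A-B))
u=(B-A)/np.linalg.norm(B-A);v=np.array([u[1],-u[0],0]);print('yaw',np.degrees(np.arctan2(u[1],u[0])));C=(A+B)/2+v*.041;print(C, C+v*.077,C+v*.154)
for uv in((114,141),(198,41)):
  p,a,_=blob(c['img'],'white',uv,0);print(p,a,ray(c,p,.078).round(4))
go((.642,.126,.2),45)"
```

```text
[0.59785887 0.15603734 0.028     ] [0.674825   0.17319969 0.028     ] 0.07885639736017808
yaw 12.570486661797554
[0.6452652  0.12460132 0.028     ] [0.66202352 0.04944709 0.028     ] [ 0.67878184 -0.02570714  0.028     ]
[111.62355212 140.86679537] 1036 [ 0.4457 -0.0441  0.078 ]
[197.28440367  40.33098095] 1417 [0.4499 0.0781 0.078 ]
t 4.0 tcp [0.6268 0.0603 0.198 ] yaw 45.8 j6 -154.36315904491659 OFFSET [ 3.5   5.77 -0.19] SPIN 0.013 w 0.5925934450946533 F [ 2.1  0.7 -1.6]
```

Call:
apply_moves(
  plan=[
    {"grip":0.3,"offset":[1.7,2.9,0],"spin":0},
    {"grip":0.3,"offset":[2.9,5,0],"spin":0},
    {"grip":0.3,"offset":[3.4,5.8,0],"spin":0},
    {"grip":0.3,"offset":[3.4,5.8,3],"spin":0},
    {"grip":0.3,"offset":[3.4,5.8,6.5],"spin":0},
  ],
)

```text
time_s: 4.5
tcp_pos: [0.643, 0.1202, 0.1344]
ee_rot: [[-0.714, 0.7, 0.003], [0.7, 0.714, 0.001], [-0.001, 0.003, -1.0]]
wrist_force: [0.5, -0.0, -1.6]
gripper_width: 0.593
gripper_force: 30.0
```

```bash
python3 -c "
from h import *
go((.643,.125,.067),45)"
```

```text
t 4.5 tcp [0.643  0.1202 0.1344] yaw 45.5 j6 -159.18464056757043 OFFSET [0.34 0.32 6.74] SPIN 0.01 w 0.59262207510572 F [ 0.5 -0.  -1.6]
```

Call:
apply_moves(
  plan=[
    {"grip":0.3,"offset":[0.3,0.3,2.5],"spin":0},
    {"grip":0.3,"offset":[0.3,0.3,4.5],"spin":0},
    {"grip":0.3,"offset":[0.3,0.3,5.8],"spin":0},
    {"grip":0.3,"offset":[0.3,0.3,6.3],"spin":0},
    {"grip":0.3,"offset":[0.3,0.3,6.5],"spin":0},
  ],
)

```text
time_s: 5.0
tcp_pos: [0.6424, 0.1237, 0.0685]
ee_rot: [[-0.713, 0.701, -0.0], [0.701, 0.713, -0.0], [-0.0, -0.0, -1.0]]
wrist_force: [-0.6, -0.5, -1.1]
gripper_width: 0.59
gripper_force: 30.0
```

Call:
apply_moves(
  plan=[
    {"grip":0.3,"offset":[0,0,0.05],"spin":0},
    {"grip":0.3,"offset":[0,0,0.1],"spin":0},
    {"grip":0.3,"offset":[0,0,0.1],"spin":0},
  ],
)

```text
time_s: 5.3
tcp_pos: [0.6426, 0.1243, 0.0685]
ee_rot: [[-0.714, 0.701, 0.001], [0.701, 0.714, 0.001], [-0.001, 0.001, -1.0]]
wrist_force: [-0.1, -0.2, -1.3]
gripper_width: 0.59
gripper_force: 30.0
```

Call:
apply_moves(
  plan=[
    {"grip":0.3,"offset":[0,0,0.05],"spin":0},
    {"grip":0.3,"offset":[0,0,0.1],"spin":0},
    {"grip":0.3,"offset":[0,0,0.1],"spin":0},
  ],
)

```text
time_s: 5.6
tcp_pos: [0.6422, 0.1241, 0.0666]
ee_rot: [[-0.714, 0.701, -0.0], [0.701, 0.714, 0.0], [0.0, -0.0, -1.0]]
wrist_force: [-0.6, -0.2, -2.1]
gripper_width: 0.592
gripper_force: 30.0
```

Call:
apply_moves(
  plan=[
    {"grip":0.3,"offset":[0,0,0.05],"spin":0},
    {"grip":0.3,"offset":[0,0,0.1],"spin":0},
    {"grip":0.3,"offset":[0,0,0.1],"spin":0},
  ],
)

```text
time_s: 5.9
tcp_pos: [0.6423, 0.1241, 0.0664]
ee_rot: [[-0.714, 0.7, 0.0], [0.7, 0.714, -0.0], [-0.0, 0.0, -1.0]]
wrist_force: [-2.6, 0.0, 4.9]
gripper_width: 0.592
gripper_force: 30.0
```

Contact is made (+5 N), so I release slowly and go up.

Call:
apply_moves(
  plan=[
    {"grip":0.65,"offset":[0,0,0],"spin":0},
    {"grip":0.75,"offset":[0,0,0],"spin":0},
    {"grip":0.85,"offset":[0,0,0],"spin":0},
    {"grip":0.85,"offset":[0,0,0],"spin":0},
    {"grip":0.85,"offset":[0,0,0],"spin":0},
  ],
)

```text
time_s: 6.4
tcp_pos: [0.6423, 0.1241, 0.0654]
ee_rot: [[-0.714, 0.701, -0.0], [0.701, 0.714, -0.0], [0.0, -0.0, -1.0]]
wrist_force: [0.5, -0.0, -0.3]
gripper_width: 0.835
gripper_force: 0.0
```

Call:
apply_moves(
  plan=[
    {"grip":0.85,"offset":[0,0,-2],"spin":0},
    {"grip":0.85,"offset":[0,0,-5],"spin":0},
    {"grip":1,"offset":[0,0,-9],"spin":0},
    {"grip":1,"offset":[0,0,-13],"spin":-0.14},
    {"grip":1,"offset":[0,0,-13],"spin":-0.28},
  ],
)

```text
time_s: 6.9
tcp_pos: [0.6457, 0.1249, 0.2031]
ee_rot: [[-0.883, 0.47, 0.013], [0.47, 0.883, 0.004], [-0.01, 0.009, -1.0]]
wrist_force: [0.7, -0.2, -0.4]
gripper_width: 0.981
gripper_force: 0.0
```

```bash
python3 -c "
from h import *
go((.446,-.044,.2),102)"
```

```text
t 6.9 tcp [0.6457 0.1249 0.2031] yaw 62.0 j6 -143.18027256293053 OFFSET [ 9.68e+00 -2.43e+01 -1.00e-02] SPIN -0.699 w 0.9810366913135424 F [ 0.7 -0.2 -0.4]
```

Call:
apply_moves(
  plan=[
    {"grip":1,"offset":[1.5,-4,0],"spin":-0.14},
    {"grip":1,"offset":[3.3,-8.4,0],"spin":-0.28},
    {"grip":1,"offset":[5.2,-12.9,0],"spin":-0.42},
    {"grip":1,"offset":[7,-17.4,0],"spin":-0.56},
    {"grip":1,"offset":[8.7,-21.8,0],"spin":-0.7},
  ],
)

```text
time_s: 7.4
tcp_pos: [0.4602, -0.0273, 0.1956]
ee_rot: [[-0.978, -0.208, 0.0], [-0.208, 0.978, -0.0], [-0.0, -0.0, -1.0]]
wrist_force: [0.9, -0.3, 0.9]
gripper_width: 1.002
gripper_force: 0.0
```

```bash
python3 -c "
from h import *
go((.446,-.044,.058),102)"
```

```text
t 7.4 tcp [ 0.4602 -0.0273  0.1956] yaw 102.0 j6 -94.86752629872541 OFFSET [ 1.74 -1.34 13.76] SPIN 0.001 w 1.0017311884178242 F [ 0.9 -0.3  0.9]
```

Call:
apply_moves(
  plan=[
    {"grip":1,"offset":[1.7,-1.3,1],"spin":0},
    {"grip":1,"offset":[1.7,-1.3,5],"spin":0},
    {"grip":1,"offset":[1.7,-1.3,9],"spin":0},
    {"grip":1,"offset":[1.7,-1.3,12.2],"spin":0},
    {"grip":1,"offset":[1.7,-1.3,13.7],"spin":0},
  ],
)

```text
time_s: 7.9
tcp_pos: [0.4462, -0.0428, 0.0562]
ee_rot: [[-0.979, -0.202, -0.004], [-0.202, 0.979, -0.001], [0.004, 0.0, -1.0]]
wrist_force: [0.4, 0.9, 1.0]
gripper_width: 0.999
gripper_force: 0.0
```

Call:
apply_moves(
  plan=[
    {"grip":0.7,"offset":[0,0,0],"spin":0},
    {"grip":0.6,"offset":[0,0,0],"spin":0},
    {"grip":0.5,"offset":[0,0,0],"spin":0},
    {"grip":0.3,"offset":[0,0,0],"spin":0},
    {"grip":0.3,"offset":[0,0,0],"spin":0},
  ],
)

```text
time_s: 8.4
tcp_pos: [0.4484, -0.0422, 0.0594]
ee_rot: [[-0.979, -0.202, 0.002], [-0.202, 0.979, 0.001], [-0.002, 0.0, -1.0]]
wrist_force: [0.4, -0.9, 0.0]
gripper_width: 0.631
gripper_force: 0.0
```

Call:
apply_moves(
  plan=[
    {"grip":0.3,"offset":[0,0,0],"spin":0},
    {"grip":0.3,"offset":[0,0,0],"spin":0},
    {"grip":0.3,"offset":[0,0,0],"spin":0},
  ],
)

```text
time_s: 8.7
tcp_pos: [0.4484, -0.0422, 0.0593]
ee_rot: [[-0.979, -0.203, 0.001], [-0.203, 0.979, 0.0], [-0.001, -0.0, -1.0]]
wrist_force: [-0.9, 1.3, 6.3]
gripper_width: 0.592
gripper_force: 30.0
```

Call:
apply_moves(
  plan=[
    {"grip":0.3,"offset":[0,0,-1],"spin":0},
    {"grip":0.3,"offset":[0,0,-4],"spin":0},
    {"grip":0.3,"offset":[0,0,-8],"spin":0},
    {"grip":0.3,"offset":[-2,-0.3,-11],"spin":0},
    {"grip":0.3,"offset":[-5,-0.6,-13],"spin":0},
  ],
)

```text
time_s: 9.2
tcp_pos: [0.4978, -0.0383, 0.1916]
ee_rot: [[-0.979, -0.202, 0.003], [-0.202, 0.979, 0.001], [-0.003, 0.0, -1.0]]
wrist_force: [1.0, 1.0, -2.0]
gripper_width: 0.592
gripper_force: 30.0
```

Call:
apply_moves(
  plan=[
    {"grip":0.3,"offset":[-4,-0.5,0],"spin":0},
    {"grip":0.3,"offset":[-8.5,-1.2,0],"spin":0},
    {"grip":0.3,"offset":[-12.5,-1.8,0],"spin":0},
    {"grip":0.3,"offset":[-15.5,-2.2,0],"spin":0},
    {"grip":0.3,"offset":[-17.5,-2.4,0],"spin":0},
  ],
)

```text
time_s: 9.7
tcp_pos: [0.6757, -0.0262, 0.1875]
ee_rot: [[-0.979, -0.202, -0.002], [-0.202, 0.979, 0.0], [0.002, 0.0, -1.0]]
wrist_force: [-2.2, -0.4, -1.6]
gripper_width: 0.586
gripper_force: 30.0
```

```bash
python3 -c "
from h import *
go((.676,-.025,.068),102)"
```

```text
t 9.7 tcp [ 0.6757 -0.0262  0.1875] yaw 101.6 j6 -89.7830691565649 OFFSET [-0.07  0.1  11.95] SPIN -0.006 w 0.5863801339240777 F [-2.2 -0.4 -1.6]
```

Call:
apply_moves(
  plan=[
    {"grip":0.3,"offset":[0,0.1,3],"spin":0},
    {"grip":0.3,"offset":[0,0.1,6.5],"spin":0},
    {"grip":0.3,"offset":[0,0.1,9.5],"spin":0},
    {"grip":0.3,"offset":[0,0.1,11.2],"spin":0},
    {"grip":0.3,"offset":[0,0.1,11.7],"spin":0},
  ],
)

```text
time_s: 10.2
tcp_pos: [0.6719, -0.0255, 0.0683]
ee_rot: [[-0.979, -0.202, -0.007], [-0.202, 0.979, -0.001], [0.007, 0.001, -1.0]]
wrist_force: [0.6, -0.5, -2.3]
gripper_width: 0.589
gripper_force: 30.0
```

Call:
apply_moves(
  plan=[
    {"grip":0.3,"offset":[0,0,0.05],"spin":0},
    {"grip":0.3,"offset":[0,0,0.1],"spin":0},
    {"grip":0.3,"offset":[0,0,0.1],"spin":0},
  ],
)

```text
time_s: 10.5
tcp_pos: [0.675, -0.0251, 0.0722]
ee_rot: [[-0.979, -0.203, 0.003], [-0.203, 0.979, 0.0], [-0.003, -0.0, -1.0]]
wrist_force: [-0.4, -0.4, -1.4]
gripper_width: 0.591
gripper_force: 30.0
```

```bash
python3 -c "
from h import *
go((.676,-.025,.066),102)"
```

```text
t 10.5 tcp [ 0.675  -0.0251  0.0722] yaw 101.7 j6 -89.88550613350166 OFFSET [-0.1  -0.01  0.62] SPIN -0.005 w 0.5909130919035498 F [-0.4 -0.4 -1.4]
```

Call:
apply_moves(
  plan=[
    {"grip":0.3,"offset":[0,0,0.1],"spin":0},
    {"grip":0.3,"offset":[0,0,0.2],"spin":0},
    {"grip":0.3,"offset":[0,0,0.3],"spin":0},
    {"grip":0.3,"offset":[0,0,0.4],"spin":0},
    {"grip":0.3,"offset":[0,0,0.4],"spin":0},
  ],
)

```text
time_s: 11.0
tcp_pos: [0.6741, -0.0252, 0.0665]
ee_rot: [[-0.979, -0.202, -0.0], [-0.202, 0.979, -0.0], [0.0, -0.0, -1.0]]
wrist_force: [0.2, 0.2, -2.2]
gripper_width: 0.596
gripper_force: 30.0
```

Call:
apply_moves(
  plan=[
    {"grip":0.3,"offset":[0,0,0.05],"spin":0},
    {"grip":0.3,"offset":[0,0,0.1],"spin":0},
    {"grip":0.3,"offset":[0,0,0.1],"spin":0},
  ],
)

```text
time_s: 11.3
tcp_pos: [0.6742, -0.0252, 0.0664]
ee_rot: [[-0.979, -0.203, 0.0], [-0.203, 0.979, -0.0], [-0.0, -0.0, -1.0]]
wrist_force: [-2.3, 0.3, 4.2]
gripper_width: 0.595
gripper_force: 30.0
```

Call:
apply_moves(
  plan=[
    {"grip":0.65,"offset":[0,0,0],"spin":0},
    {"grip":0.75,"offset":[0,0,0],"spin":0},
    {"grip":0.85,"offset":[0,0,0],"spin":0},
    {"grip":0.85,"offset":[0,0,0],"spin":0},
    {"grip":0.85,"offset":[0,0,0],"spin":0},
  ],
)

```text
time_s: 11.8
tcp_pos: [0.6742, -0.0252, 0.0653]
ee_rot: [[-0.979, -0.202, -0.0], [-0.202, 0.979, -0.0], [0.0, -0.0, -1.0]]
wrist_force: [-0.7, -0.5, -0.5]
gripper_width: 0.836
gripper_force: 0.0
```

Call:
apply_moves(
  plan=[
    {"grip":0.85,"offset":[0,0,-2],"spin":0},
    {"grip":0.85,"offset":[0,0,-5],"spin":0},
    {"grip":1,"offset":[0,0,-9],"spin":0},
    {"grip":1,"offset":[0,0,-13],"spin":-0.14},
    {"grip":1,"offset":[0,0,-13],"spin":-0.28},
  ],
)

```text
time_s: 12.3
tcp_pos: [0.6777, -0.0253, 0.2034]
ee_rot: [[-0.882, -0.471, 0.014], [-0.471, 0.882, 0.0], [-0.012, -0.006, -1.0]]
wrist_force: [0.5, 0.4, 0.9]
gripper_width: 0.978
gripper_force: 0.0
```

```bash
python3 -c "
from h import *
go((.450,.078,.2),170)"
```

```text
t 12.3 tcp [ 0.6777 -0.0253  0.2034] yaw 118.1 j6 -73.51302831741096 OFFSET [15.22 19.84  0.02] SPIN -0.906 w 0.9784880612450082 F [0.5 0.4 0.9]
```

Call:
apply_moves(
  plan=[
    {"grip":1,"offset":[2.4,3.2,0],"spin":-0.14},
    {"grip":1,"offset":[5.1,6.7,0],"spin":-0.28},
    {"grip":1,"offset":[7.9,10.2,0],"spin":-0.42},
    {"grip":1,"offset":[10.6,13.8,0],"spin":-0.56},
    {"grip":1,"offset":[13,17,0],"spin":-0.7},
  ],
)

```text
time_s: 12.8
tcp_pos: [0.4781, 0.0652, 0.1955]
ee_rot: [[-0.372, -0.928, 0.0], [-0.928, 0.372, 0.0], [-0.0, -0.0, -1.0]]
wrist_force: [-0.5, 1.5, 1.0]
gripper_width: 0.999
gripper_force: 0.0
```

Call:
apply_moves(
  plan=[
    {"grip":1,"offset":[0,0,0],"spin":-0.14},
    {"grip":1,"offset":[0,0,0],"spin":-0.2},
    {"grip":1,"offset":[0,0,0],"spin":-0.2},
  ],
)

```text
time_s: 13.1
tcp_pos: [0.4798, 0.0651, 0.196]
ee_rot: [[-0.185, -0.983, 0.001], [-0.983, 0.185, 0.0], [-0.001, -0.001, -1.0]]
wrist_force: [0.0, 0.5, 0.5]
gripper_width: 1.002
gripper_force: 0.0
```

```bash
python3 -c "
from h import *
go((.450,.078,.058),170)"
```

```text
t 13.1 tcp [0.4798 0.0651 0.196 ] yaw 169.3 j6 -37.68129993995409 OFFSET [-0.71  3.18 13.79] SPIN -0.012 w 1.002440088709173 F [0.  0.5 0.5]
```

Call:
apply_moves(
  plan=[
    {"grip":1,"offset":[-0.7,3,1],"spin":0},
    {"grip":1,"offset":[-0.7,3,5],"spin":0},
    {"grip":1,"offset":[-0.7,3,9],"spin":0},
    {"grip":1,"offset":[-0.7,3,12.2],"spin":0},
    {"grip":1,"offset":[-0.7,3,13.7],"spin":0},
  ],
)

```text
time_s: 13.6
tcp_pos: [0.4504, 0.0764, 0.0559]
ee_rot: [[-0.188, -0.982, -0.004], [-0.982, 0.188, -0.002], [0.003, 0.004, -1.0]]
wrist_force: [-0.4, -0.5, 0.1]
gripper_width: 0.998
gripper_force: 0.0
```

Call:
apply_moves(
  plan=[
    {"grip":0.7,"offset":[0,0,0],"spin":0},
    {"grip":0.6,"offset":[0,0,0],"spin":0},
    {"grip":0.5,"offset":[0,0,0],"spin":0},
    {"grip":0.3,"offset":[0,0,0],"spin":0},
    {"grip":0.3,"offset":[0,0,0],"spin":0},
  ],
)

```text
time_s: 14.1
tcp_pos: [0.4519, 0.0774, 0.0594]
ee_rot: [[-0.186, -0.983, 0.001], [-0.983, 0.186, 0.001], [-0.001, -0.001, -1.0]]
wrist_force: [-1.6, 0.8, 1.5]
gripper_width: 0.632
gripper_force: 0.7
```

Call:
apply_moves(
  plan=[
    {"grip":0.3,"offset":[0,0,0],"spin":0},
    {"grip":0.3,"offset":[0,0,0],"spin":0},
    {"grip":0.3,"offset":[0,0,0],"spin":0},
  ],
)

```text
time_s: 14.4
tcp_pos: [0.4517, 0.0773, 0.0592]
ee_rot: [[-0.186, -0.983, 0.0], [-0.983, 0.186, 0.0], [-0.0, -0.0, -1.0]]
wrist_force: [-2.7, -0.2, 6.4]
gripper_width: 0.59
gripper_force: 30.0
```

```bash
python3 -c "
from h import *
go((.659,.050,.19),192)"
```

```text
t 14.4 tcp [0.4517 0.0773 0.0592] yaw 169.3 j6 -40.830208770129346 OFFSET [ -1.17 -20.88 -13.08] SPIN -0.396 w 0.5896596508622862 F [-2.7 -0.2  6.4]
```

Call:
apply_moves(
  plan=[
    {"grip":0.3,"offset":[0,0,-1],"spin":0},
    {"grip":0.3,"offset":[0,0,-4],"spin":0},
    {"grip":0.3,"offset":[0,0,-8],"spin":0},
    {"grip":0.3,"offset":[0,-2,-11],"spin":0},
    {"grip":0.3,"offset":[0,-5,-13],"spin":-0.1},
  ],
)

```text
time_s: 14.9
tcp_pos: [0.5011, 0.0681, 0.1919]
ee_rot: [[-0.083, -0.997, 0.004], [-0.997, 0.083, 0.002], [-0.002, -0.003, -1.0]]
wrist_force: [-0.3, 0.7, -2.9]
gripper_width: 0.587
gripper_force: 30.0
```

Call:
apply_moves(
  plan=[
    {"grip":0.3,"offset":[0,-4,0],"spin":-0.1},
    {"grip":0.3,"offset":[0,-7,0],"spin":-0.2},
    {"grip":0.3,"offset":[0,-9,0],"spin":-0.3},
    {"grip":0.3,"offset":[0,-10,0],"spin":-0.3},
    {"grip":0.3,"offset":[0,-10,0],"spin":-0.3},
  ],
)

```text
time_s: 15.4
tcp_pos: [0.6009, 0.0591, 0.1879]
ee_rot: [[0.209, -0.978, -0.001], [-0.978, -0.209, -0.0], [-0.0, 0.001, -1.0]]
wrist_force: [-0.7, 0.5, -1.3]
gripper_width: 0.591
gripper_force: 30.0
```

```bash
python3 -c "
from h import *
c=r.capture('top');cv2.imwrite('pics/t2.png',cv2.resize(c['img'][100:300,150:470],None,fx=2.5,fy=2.5));np.savez('pics/t2.npz',**c)
go((.659,.050,.19),192)"
```

```text
t 15.45 tcp [0.5999 0.0591 0.188 ] yaw -167.9 j6 -8.907099041314725 OFFSET [ 2.13 -5.59 -0.21] SPIN 0.001 w 0.5892500291215662 F [-0.5 -0.9 -2. ]
```

View pics/t2.png

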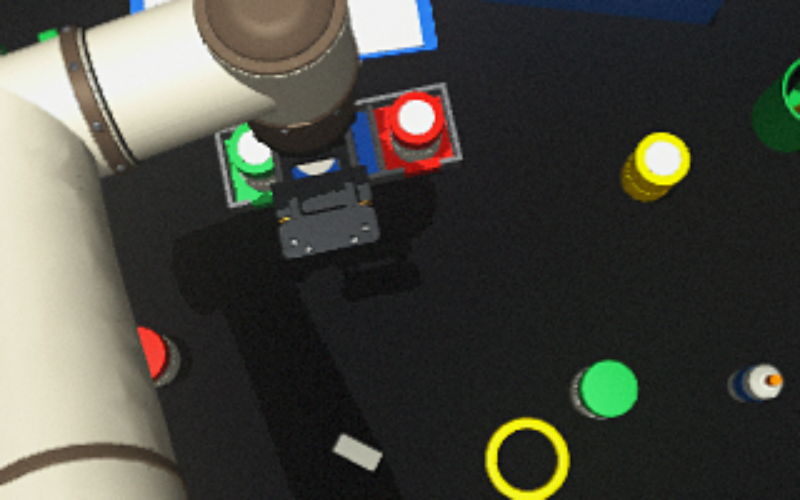

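Crop view: the green jar at (253,150) and the red at (417,118) stand in their pockets, and the middle pocket is free. The blue jar goes there next.

Call:
apply_moves(
  plan=[
    {"grip":0.3,"offset":[1,-2.8,0],"spin":0},
    {"grip":0.3,"offset":[2.1,-5.6,0],"spin":0},
    {"grip":0.3,"offset":[2.1,-5.6,0],"spin":0},
    {"grip":0.3,"offset":[2.1,-5.6,2],"spin":0},
    {"grip":0.3,"offset":[2.1,-5.6,4],"spin":0},
  ],
)

```text
time_s: 15.95
tcp_pos: [0.6586, 0.051, 0.1489]
ee_rot: [[0.21, -0.978, 0.001], [-0.978, -0.21, 0.001], [-0.001, -0.001, -1.0]]
wrist_force: [-0.2, -0.7, -2.5]
gripper_width: 0.589
gripper_force: 30.0
```

Call:
apply_moves(
  plan=[
    {"grip":0.3,"offset":[0,0,2],"spin":0},
    {"grip":0.3,"offset":[0,0,4],"spin":0},
    {"grip":0.3,"offset":[0,0,6],"spin":0},
    {"grip":0.3,"offset":[0,0,7],"spin":0},
    {"grip":0.3,"offset":[0,0,7.2],"spin":0},
  ],
)

```text
time_s: 16.45
tcp_pos: [0.658, 0.0506, 0.0755]
ee_rot: [[0.211, -0.977, -0.003], [-0.977, -0.211, -0.001], [0.0, 0.003, -1.0]]
wrist_force: [-0.5, 0.1, -2.2]
gripper_width: 0.59
gripper_force: 30.0
```

Call:
apply_moves(
  plan=[
    {"grip":0.3,"offset":[0,0,0.05],"spin":0},
    {"grip":0.3,"offset":[0,0,0.1],"spin":0},
    {"grip":0.3,"offset":[0,0,0.1],"spin":0},
  ],
)

```text
time_s: 16.75
tcp_pos: [0.6602, 0.0508, 0.0767]
ee_rot: [[0.211, -0.977, 0.002], [-0.977, -0.211, 0.001], [-0.0, -0.002, -1.0]]
wrist_force: [0.2, -1.5, -2.7]
gripper_width: 0.591
gripper_force: 30.0
```

```bash
python3 -c "
from h import *
go((.659,.050,.066),192)"
```

```text
t 16.75 tcp [0.6602 0.0508 0.0767] yaw -167.8 j6 -6.167196377282209 OFFSET [0.05 0.14 1.07] SPIN 0.004 w 0.5909564694958682 F [ 0.2 -1.5 -2.7]
```

Call:
apply_moves(
  plan=[
    {"grip":0.3,"offset":[0,0.1,0.25],"spin":0},
    {"grip":0.3,"offset":[0,0.1,0.5],"spin":0},
    {"grip":0.3,"offset":[0,0.1,0.7],"spin":0},
    {"grip":0.3,"offset":[0,0.1,0.8],"spin":0},
    {"grip":0.3,"offset":[0,0.1,0.8],"spin":0},
  ],
)

```text
time_s: 17.25
tcp_pos: [0.6586, 0.0503, 0.0672]
ee_rot: [[0.211, -0.977, -0.001], [-0.977, -0.211, -0.0], [0.0, 0.001, -1.0]]
wrist_force: [0.8, -0.7, -2.1]
gripper_width: 0.588
gripper_force: 30.0
```

Call:
apply_moves(
  plan=[
    {"grip":0.3,"offset":[0,0,0.05],"spin":0},
    {"grip":0.3,"offset":[0,0,0.1],"spin":0},
    {"grip":0.3,"offset":[0,0,0.1],"spin":0},
  ],
)

```text
time_s: 17.55
tcp_pos: [0.6587, 0.0504, 0.0665]
ee_rot: [[0.211, -0.977, -0.0], [-0.977, -0.211, 0.0], [-0.0, 0.0, -1.0]]
wrist_force: [0.1, -0.4, -3.0]
gripper_width: 0.593
gripper_force: 30.0
```

Call:
apply_moves(
  plan=[
    {"grip":0.3,"offset":[0,0,0.05],"spin":0},
    {"grip":0.3,"offset":[0,0,0.1],"spin":0},
    {"grip":0.3,"offset":[0,0,0.1],"spin":0},
  ],
)

```text
time_s: 17.85
tcp_pos: [0.6588, 0.0504, 0.0663]
ee_rot: [[0.212, -0.977, 0.0], [-0.977, -0.212, -0.0], [0.0, -0.0, -1.0]]
wrist_force: [-0.7, 0.8, 2.7]
gripper_width: 0.596
gripper_force: 30.0
```

Contact. I release, rise and clear the view.

Call:
apply_moves(
  plan=[
    {"grip":0.65,"offset":[0,0,0],"spin":0},
    {"grip":0.75,"offset":[0,0,0],"spin":0},
    {"grip":0.85,"offset":[0,0,0],"spin":0},
    {"grip":0.85,"offset":[0,0,0],"spin":0},
    {"grip":0.85,"offset":[0,0,0],"spin":0},
  ],
)

```text
time_s: 18.35
tcp_pos: [0.6588, 0.0504, 0.0655]
ee_rot: [[0.211, -0.977, 0.0], [-0.977, -0.211, -0.0], [0.0, -0.0, -1.0]]
wrist_force: [-0.1, -0.7, 0.1]
gripper_width: 0.836
gripper_force: 0.0
```

Call:
apply_moves(
  plan=[
    {"grip":0.85,"offset":[0,0,-2],"spin":0},
    {"grip":0.85,"offset":[0,0,-5],"spin":0},
    {"grip":1,"offset":[0,0,-9],"spin":0},
    {"grip":1,"offset":[0,0,-13],"spin":0},
    {"grip":1,"offset":[0,4,-16],"spin":0},
  ],
)

```text
time_s: 18.85
tcp_pos: [0.623, 0.0427, 0.2274]
ee_rot: [[0.212, -0.977, 0.005], [-0.977, -0.212, 0.0], [0.001, -0.005, -1.0]]
wrist_force: [-0.8, 0.0, 0.3]
gripper_width: 0.98
gripper_force: 0.0
```

Call:
apply_moves(
  plan=[
    {"grip":1,"offset":[3,3,0],"spin":0},
    {"grip":1,"offset":[6.5,6,0],"spin":0},
    {"grip":1,"offset":[10,9,0],"spin":0},
    {"grip":1,"offset":[13,11,0],"spin":0},
    {"grip":1,"offset":[15,12,0],"spin":0},
  ],
)

```text
time_s: 19.35
tcp_pos: [0.5324, -0.132, 0.226]
ee_rot: [[0.21, -0.978, 0.0], [-0.978, -0.21, 0.0], [0.0, -0.0, -1.0]]
wrist_force: [0.6, 0.3, 0.2]
gripper_width: 0.999
gripper_force: 0.0
```

```bash
python3 -c "
from h import *
c=r.capture('top');d=r.capture('side')
cv2.imwrite('pics/f.png',np.vstack([cv2.resize(c['img'][100:300,110:510],(800,400))[:300],cv2.resize(d['img'][100:320,150:480],(450,300)) if 0 else cv2.copyMakeBorder(cv2.resize(d['img'][100:320,150:480],(450,300)),0,0,0,350,0)]))
go((.5,0,.3),192)"
```

```text
t 19.45 tcp [ 0.533  -0.1323  0.2258] yaw -168.0 j6 9.007916150681657 OFFSET [-13.62   0.48  -7.42] SPIN -0.0 w 0.9981841327179152 F [ 0.3  0.8 -0.3]
```

View pics/f.png

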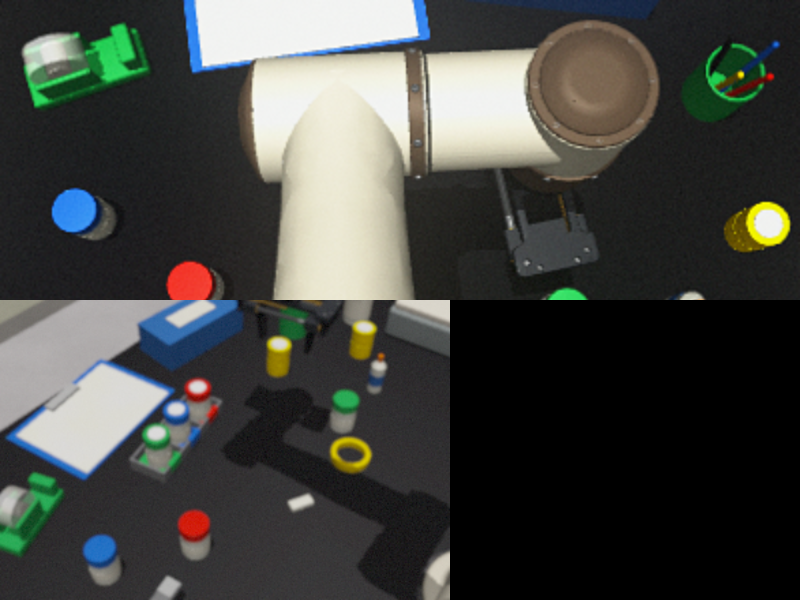

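The side view shows all three stickered jars upright in their matching pockets, at (157,440), (177,415) and (197,390) in the picture. The plain jars haven't moved and the arm is clear.

```bash
python3 -c "
from station import r
print(r.finish_job())"
```

```text
the job is handed in; nothing more can be done
None
```

I loaded the red, blue and green stickered jars upright into their matching pockets, left the plain and yellow jars where they stood, and handed the job in at about 19.5 s; no verdict came back.

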